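Feed a slide carrier through the dark box flap

TASK

Put the stained slides away in the dark: push the slide carrier along the feed shelf with your fingertips, nose first against the hanging flap so that the flap swings in, and keep pushing until the whole carrier has slipped through and slid down inside the dark box. Then draw back so that the flap drops fully shut behind it. Do not grip or lift the carrier, and leave the other things on the bench and on the box where they stand.

Things in the scene. Friction and masses are not known exactly. Their poses are not given: they have to be found in the camera images.
- darkbox: Fixed black dark box, amber roof, feed shelf on its front. Origin: on the bench straight below the box's front face, on the centre line. x runs along the shelf into the box, y left, z up. Box: x = 0 to 200 mm, 180 mm wide, roof at z = 156 mm. Opening in its front wall (x = 0 to 5 mm): 92 mm wide, from shelf level (z = 90 mm) up to z = 140 mm.
- shelf_edge (a point): Middle of the level feed shelf's inner edge, on its top at the box's front face (z = 90 mm); axes as the box's. The shelf reaches 165 mm back from here (-x), 96 mm wide, with a fence 4 mm thick and 10 mm high along each side, 88 mm clear between them.
- chute_foot (a point): Foot of the chute inside the box, 69 mm in and 82 mm below shelf_edge. From shelf_edge the floor falls at 50 degrees to here, then runs level to the back wall (x = 195 mm). A carrier pushed until its rear end is level with the box's front face tips in, slides down by itself and lies clear of the flap.
- flap (a joint): Flap in the opening: steel plate 88 mm wide, 51 mm high, 3 mm thick, 50 g, hung from a free hinge along its top edge at 9 mm behind the front face of the box (x = 9, z = 144 mm in the box's frame). 0 = hanging shut, grows (rad, to 1.5) as its lower edge swings into the box; it cannot swing outwards. Gravity alone closes it.
- flap_edge (a point): Middle of the flap's lower edge, 53 mm from the hinge; 1 mm above the shelf level when shut.
- carrier_mid (a point): Centre of the slide carrier, a grey plastic block 84 mm long (its x axis), 46 mm wide (y) and 21 mm high (z), 60 to 125 g, a glass slide with a paper label let into its top. It lies flat on the feed shelf, long axis roughly along it, label end to the rear (away from the flap).
- oil_bottle: Bystander, not to be disturbed: immersion-oil bottle, 36 mm across, 85 mm tall, standing on the bench left of the feed shelf. Origin at the centre of its underside.
- stain_jar: Bystander, not to be disturbed: squat glass jar, 52 mm across, 70 mm tall, on the bench right of the feed shelf. Origin at the centre of its underside.
- petri_dish: Bystander, not to be disturbed: flat clear dish, 90 mm across, 18 mm tall, on the bench left of the feed shelf. Origin at the centre of its underside.
- tip_box: Bystander, not to be disturbed: pipette-tip box, 120 x 85 x 65 mm, on the bench right of the dark box. Origin at the centre of its underside.
- beaker: Bystander, not to be disturbed: open glass beaker, 68 mm across, 90 mm tall, on the bench left of the dark box. Origin at the centre of its underside.
- slide_box: Bystander, not to be disturbed: white slide box, 70 x 100 x 30 mm, lying on the rear part of the dark box's roof (186 mm above the bench at its top). Origin at the centre of its underside.
- timer: Bystander, not to be disturbed: flat white bench timer, 65 x 75 x 22 mm, on the bench left of the dark box. Origin at the centre of its underside.
Things that resemble listed ones, but are neither listed nor needed, are in the scene too. Leave any blue, pink or yellow look-alike of the part that bears carrier_mid alone.

How it is judged:
By the outcome, as a careful person would: the job done as asked, in the order asked, and still so for the second after the job is handed in, with the robot touching nothing.
It also fails if it takes over 32 s, if anything falls off the work surface, if the arm or the gripper's body presses on something with over 40 N, if the wrist force passes 120 N, or if a joint passes its speed limit or range.

ROBOT

A 6-joint arm with a two-finger parallel gripper is mounted at the origin on the work surface. World frame = base frame: x ahead of the robot, y to its left, z up, the work surface at z = 0. Lengths are in m, angles in rad, forces in N, time in s.
With the tool pointing down it reaches from about 0.3 to 1 m from the base axis. Payload 5.1 kg.
Tool frame: the origin (TCP) lies where the fingers leave the gripper's body, on its centre line; the fingertips stand 78 mm ahead of it and the grasp point (between the pads) lies 59 mm ahead of it; z points along the fingers, y is the line along which they close (so a half turn about z gives the same grasp; the last joint's range is limited). The gripper opens to 95 mm and grips with 3 to 60 N. Pads are 20 mm wide; open, the fingers measure 119 mm over their backs; the gripper's body (75 mm by 180 mm) begins 59 mm behind the grasp point.
Start: joints at [1.128, 0.124, 1.65, -0, 1.367, -0.083], TCP at [0.229, 0.608, 0.292] pointing down, gripper open.
Joint ranges: [-2.61, 2.61], [-1.02, 2.33], [0.03, 2.71], [-1.35, 4.49], [0.32, 2.68], [-2.91, 2.91]. Speed limits (rad/s): [2.57, 2.57, 3.14, 3.14, 3.14, 3.14].

INTERFACE

Orientations are given as a 3x3 rotation matrix whose columns are the frame's x, y, z axes.
In Python, from rig import robot gives the robot as it stands.
- The arm moves only by the tool send_rows, never from a script. Its argument "commands" is a list of rows, each a list of 4 numbers: the shift along the tool's x, y, z as a fraction of full scale, then the turn about the tool's z as a fraction of full scale. In form: [[tx, ty, tz, turn], ...]. A call has 1 to 20 rows; each row shifts and turns the commanded pose from where the row before left it, along the tool's axes as they then stand; what a row does not reach is not made up. Full scale, the value 1, is 0.025 m for a shift and 0.1 rad for a turn. A row lasts 1/10 s, in which the tool goes at most 50 mm and 8.59 degrees, less where a joint would pass 70% of its speed; a pose out of reach is approached as far as the arm can. A call with a number of a shift or a turn outside -1 to 1 is refused whole. A call with a gripper value outside its range is refused whole. "fingers" is the gripper's target within -1 to 1 (shut at 1, half-way at 0, fully open at -1), set as the call begins (left out, the last holds). The fingers move at their own pace and stop on an object; the grip force is fixed at half the most. Time passes only in rows, so rows that do not move let the fingers close. It gives the time, the measured TCP pose, the force, the opening and the grip force at its end, in the units of the state.
- robot.observe(): the state, without advancing time (a new reading comes with each control period).
- robot.get_image(name): name is "scene" or "top" or "wrist"; returns a dict with "frame" (420x560x3 uint8, red, green, blue), "depth" (420x560 float32, m along the optical axis (not along the pixel's ray), 0 where there is no reading), "camera_matrix" (3x3 intrinsics, pixels), "dist" ([k1, k2, p1, p2, k3] as OpenCV has them; the pictures are not rectified), "R" (3x3) and "t" (3): a world point X has camera coordinates R X + t. Camera axes: x right, y down, z forward; pixel columns grow to the right and rows downward; lengths in m; the calibration is good to about 2 mm. A picture is of the moment at which its call begins.
- robot.close_job(): hands the job in; it is judged then, once.
The state is a dict: "t": time; "joints": joint angles; "qvel": joint speeds; "joint_efforts": joint torques, N m; "eef_pos": TCP position; "tool_rot": TCP orientation; "force": force on the tool from outside, world axes, zero at the start; "wrist_torque": the same for the moment, N m; "width": opening from 0.0 (shut) to 1.0 (fully open); "grasp_force": force on a finger pad.
Only numpy, scipy, OpenCV 4.12 (cv2) and the standard library are available. Lean on these libraries where they do the work, as an engineer would, in place of code of your own. Each camera call takes 0.05 s, during which the arm holds its last target. There are 200 camera calls.

## Working session

There is one attempt and no reset: what is moved stays moved. The work goes in short steps, Python scripts to look and compute and a tool call to move; the robot and the scene stay as the last step left them, time stands still between calls to the robot, and variables do not carry over. Pictures are saved under pics/ and viewed, at most 10 in all, crops included, and the job is handed in when it is done.

Besides the shell and the picture viewer there is one more tool, called after "Emit:" by a JSON object that holds its "op" and its "data". send_rows: Moves the arm, as the interface text tells. Shift numbers are shares of 0.025 m and turn numbers shares of 0.1 rad, none past 1 either way. Its arguments: {"type":"object","properties":{"commands":{"type":"array","items":{"type":"array","items":{"type":"number","minimum":-1,"maximum":1}}},"fingers":{"type":"number"}},"required":["commands"]}

```bash
mkdir -p pics; cat > h.py <<'E'
import numpy as np,cv2
from rig import robot
def snap(name,fn):
    im=robot.get_image(name); cv2.imwrite('pics/'+fn+'.png',im['frame'][:,:,::-1]); np.savez('pics/'+fn+'.npz',**im); return im
def px2w(im,u,v,d=None,z=None):
    K=np.array(im['camera_matrix']);R=np.array(im['R']);t=np.array(im['t'])
    p=cv2.undistortPoints(np.array([[[u,v]]],float),K,np.array(im['dist']))[0,0]
    r=np.array([p[0],p[1],1.])
    if z is not None:
        c=-R.T@t; w=R.T@r; return c+w*(z-c[2])/w[2]
    if d is None:
        d=np.median([x for x in im['depth'][int(v)-1:int(v)+2,int(u)-1:int(u)+2].ravel() if x>0])
    return R.T@(r*d-t)
E
python3 - <<'E'
from h import *
snap('scene','s0');snap('top','t0')
s=robot.observe();print(s['tool_rot'],s['t'])
E
```

```text
[[-9.35979339e-01  3.52054070e-01 -7.80929473e-04]
 [ 3.52054913e-01  9.35977777e-01 -1.71468908e-03]
 [ 1.27269363e-04 -1.87984361e-03 -9.99998225e-01]] 0.1
```

View pics/t0.png

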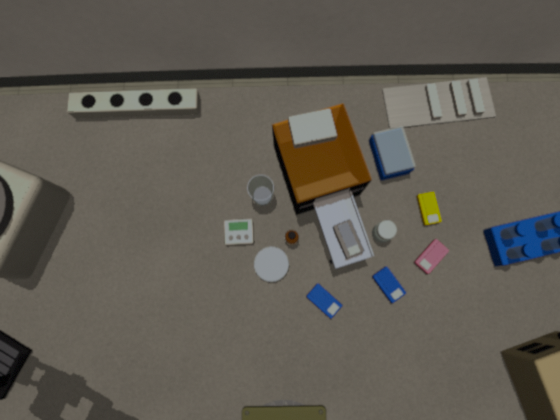

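View pics/s0.png

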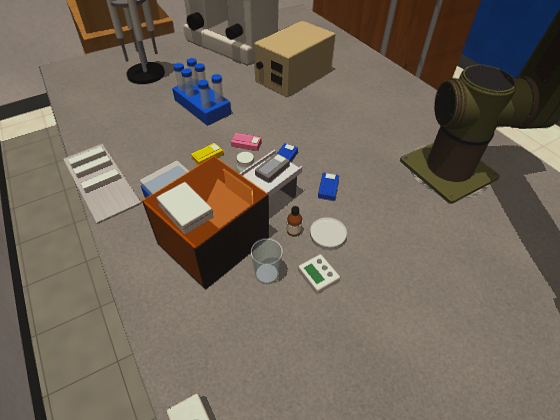

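The top view shows the box at about (320,155), the shelf running from (335,200) to (352,265), and the grey carrier at about (348,238) with its label to the rear. I'll zoom in on that area.

```bash
python3 - <<'E'
from h import *
im=dict(np.load('pics/t0.npz'))
c=im['frame'][90:290,230:430,::-1]
cv2.imwrite('pics/t0c.png',cv2.resize(c,(600,600),interpolation=cv2.INTER_CUBIC))
print(im['t'],-im['R'].T@im['t'])
for u,v in [(273,142),(345,105),(300,202),(368,178),(348,238),(353,250),(342,225),(352,265),(292,238),(386,231)]:
    print(u,v,px2w(im,u,v).round(4))
E
```

```text
[0.01455366 0.57528418 0.97539847] [ 0.38590229 -0.01214166  1.06465858]
273 142 [0.7675 0.0153 0.0464]
345 105 [ 8.895e-01 -1.866e-01  3.000e-04]
300 202 [ 0.5812 -0.0472  0.1546]
368 178 [ 0.6343 -0.2053  0.1556]
348 238 [ 0.5017 -0.1593  0.1115]
353 250 [ 0.4732 -0.1696  0.1119]
342 225 [ 0.5328 -0.1466  0.1118]
352 265 [ 0.4446 -0.1836 -0.    ]
292 238 [ 0.5076 -0.0282  0.0849]
386 231 [ 0.5221 -0.2599  0.0702]
```

View pics/t0c.png

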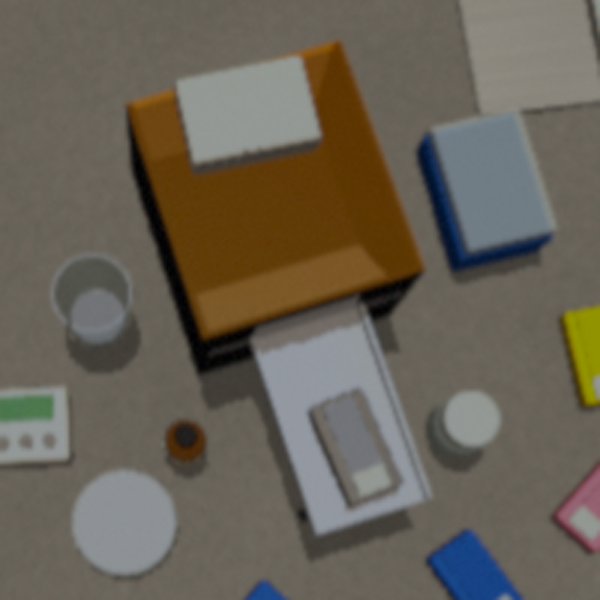

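```bash
python3 - <<'E'
from h import *
im=dict(np.load('pics/t0.npz'))
P=lambda x,y,z:px2w(im,230+x/3-.33,90+y/3-.33,z=z)
a,b=P(205,338,.156),P(422,270,.156);c,d=P(130,103,.156),P(341,43,.156)
print('roof',a,b,c,d,np.linalg.norm(a-b),np.linalg.norm(a-c),np.linalg.norm(b-d))
ang=lambda v:np.arctan2(v[1],v[0])
print('yaw',ang(c-a),ang(d-b),ang(a-b)-np.pi/2,ang(c-d)-np.pi/2)
s1,s2=P(318,535,.09),P(430,497,.10);print('shelf rear',s1,s2)
# carrier by depth: points with z in .108-.115
H,W=im['depth'].shape
pts=[]
for v in range(200,275):
  for u in range(320,380):
    D=im['depth'][v,u]
    if D>0:
      p=px2w(im,u,v,d=D)
      if .105<p[2]<.118: pts.append(p)
pts=np.array(pts);print(len(pts));r=cv2.minAreaRect((pts[:,:2]*1000).astype(np.float32));print(r,cv2.boxPoints(r))
yaw=np.mean([ang(c-a),ang(d-b),ang(a-b)-np.pi/2,ang(c-d)-np.pi/2])
ex=np.array([np.cos(yaw),np.sin(yaw)]);ey=np.array([-ex[1],ex[0]])
cen=(a+b+c+d)[:2]/4; o=cen-.1*ex; print('yaw',yaw,'origin',o)
m=pts[:,:2].mean(0)
for q in [s1[:2],s2[:2],m,*(cv2.boxPoints(r)/1000)]: print(((q-o)@ex*1000).round(1),((q-o)@ey*1000).round(1))
E
```

```text
roof [ 0.58021216 -0.04258045  0.156     ] [ 0.63010362 -0.21030521  0.156     ] [0.77143099 0.01173089 0.156     ] [ 0.81846684 -0.15724681  0.156     ] 0.17498785897373198 0.19878220227178675 0.1956933786465014
yaw 0.2767391778595574 0.2745670928969672 0.289125181124988 0.27148299410573884
shelf rear [ 0.43328512 -0.13005905  0.09      ] [ 0.46073889 -0.21812103  0.1       ]
677
((504.74822998046875, -170.08404541015625), (81.84915924072266, 69.36050415039062), 19.28063201904297) [[ 454.66772  -150.86203 ]
 [ 477.57025  -216.33228 ]
 [ 554.82874  -189.30606 ]
 [ 531.9262   -123.835815]]
yaw 0.27797861149681286 origin [ 0.60389219 -0.12704164]
-164.9 43.9
-162.7 -48.3
-108.2 -2.7
-150.0 18.0
-146.0 -51.2
-64.3 -46.4
-68.3 22.8
```

```bash
cat >> h.py <<'E'
yaw=.278;o=np.array([.6039,-.1270]);ex=np.array([np.cos(yaw),np.sin(yaw)]);ey=np.array([-ex[1],ex[0]])
def box(p): q=np.asarray(p)[...,:2]-o; return np.stack([q@ex,q@ey],-1)*1000
def tool():
    s=robot.observe();p=np.array(s['eef_pos']);R=np.array(s['tool_rot'])
    print('t',s['t'],'tcp',p.round(4),'box',box(p).round(1),'x dir box deg',np.degrees(np.arctan2(R[1,0],R[0,0])-yaw).round(2),'F',np.round(s['force'],1),'w',s['width'],'q',np.round(s['joints'],2)); return s
def carrier(im,zmin=.106,zmax=.118):
    v,u=np.nonzero(im['depth']>0);d=im['depth'][v,u]
    n=cv2.undistortPoints(np.stack([u,v],-1)[:,None].astype(float),im['camera_matrix'],im['dist'])[:,0]
    X=(np.c_[n,np.ones(len(n))]*d[:,None]-im['t'])@im['R']
    b=box(X); m=(X[:,2]>zmin)&(X[:,2]<zmax)&(abs(b[:,1])<40)&(b[:,0]>-170)&(b[:,0]<-5)
    r=cv2.minAreaRect(b[m].astype(np.float32));print('carrier',m.sum(),r,b[m].mean(0).round(1));print(cv2.boxPoints(r).round(1).tolist())
E
python3 - <<'E'
from h import *
im=dict(np.load('pics/t0.npz'));carrier(im);tool()
P=lambda x,y,z:px2w(im,230+x/3-.33,90+y/3-.33,z=z)
print([box(P(x,y,.111)).round(1) for x,y in [(350,507),(400,485),(358,388),(310,405)]])
g=o-.195*ex; s=robot.observe(); R=np.array(s['tool_rot']); print('goal',g)
E
```

```text
carrier 671 ((-107.75347137451172, -3.057565689086914), (81.88520812988281, 46.88195037841797), 5.1652326583862305) [-108.3   -2.7]
[[-150.60000610351562, 16.600000381469727], [-146.39999389648438, -30.100000381469727], [-64.9000015258789, -22.700000762939453], [-69.0999984741211, 24.0]]
t 0.1 tcp [0.2287 0.608  0.2911] box [-159.1  809.7] x dir box deg 143.46 F [ 0.  -0.3 -0.7] w 1.0011562481116156 q [ 1.13  0.12  1.65 -0.    1.37 -0.08]
[array([-151.9,   16.1]), array([-147.2,  -26.6]), array([-64.9, -19.9]), array([-66.7,  20.6])]
goal [ 0.41638679 -0.18051443]
```

Emit:
{"op": "send_rows", "data": {"commands": [[0,-0.5,0,-0.91],[0,-1,0,-0.91],[0,-1,0,-0.91],[0,-1,0,-0.91],[0,-1,0,-0.91],[0,-1,0,-0.91],[0,-1,0,-0.91],[0,-1,0,0],[0,-1,0,0],[0,-1,0,0],[0,-1,0,0],[0,-1,0,0],[0,-1,0,0],[0,-1,0,0]], "fingers": 0.58}}

```text
t: 1.5
eef_pos: [0.2662, 0.2792, 0.2918]
tool_rot: [[-0.962, -0.274, -0.0], [-0.274, 0.962, -0.0], [0.001, -0.0, -1.0]]
force: [0.3, -0.1, -0.2]
width: 0.206
grasp_force: 0.0
```

```bash
python3 - <<'E'
from h import *
tool()
E
```

```text
t 1.5 tcp [0.2662 0.2792 0.2918] box [-213.3  483.3] x dir box deg -180.03 F [ 0.3 -0.1 -0.2] w 0.20552478667143845 q [ 0.67 -0.51  2.2  -0.    1.46 -1.18]
```

Emit:
{"op": "send_rows", "data": {"commands": [[0,-1,0,0],[0,-1,0,0],[0,-1,0,0],[0,-1,0,0],[0,-1,0,0],[0,-1,0,0],[0,-1,0,0],[0,-1,0,0],[0,-1,0,0],[0,-1,0,0],[-0.1,-1,0,0],[-0.1,-1,0,0],[-0.1,-1,0,0],[-0.1,-1,0,0],[-0.1,-1,0,0],[-0.1,-1,0,0],[0,-1,0,0],[0,-1,0,0],[0,-0.9,0,0],[0,-0.5,0,0]]}}

```text
t: 3.5
eef_pos: [0.4134, -0.1833, 0.2917]
tool_rot: [[-0.962, -0.272, -0.001], [-0.272, 0.962, 0.0], [0.001, 0.001, -1.0]]
force: [-0.1, 1.6, -0.9]
width: 0.211
grasp_force: 0.0
```

```bash
python3 - <<'E'
from h import *
im=snap('wrist','w1');tool();carrier(im)
snap('scene','s1')
E
```

```text
t 3.55 tcp [ 0.4136 -0.1841  0.2918] box [-198.6   -2.7] x dir box deg -180.15 F [-0.1  0.4  0.7] w 0.21338607067877172 q [-0.54 -0.33  2.07 -0.    1.4  -2.38]
carrier 2147 ((-126.50416564941406, -1.6128425598144531), (38.56608200073242, 53.466468811035156), 89.43444061279297) [-127.2   -1.6]
[[-153.39999389648438, -20.600000381469727], [-100.0, -21.200000762939453], [-99.5999984741211, 17.399999618530273], [-153.0, 17.899999618530273]]
```

View pics/w1.png

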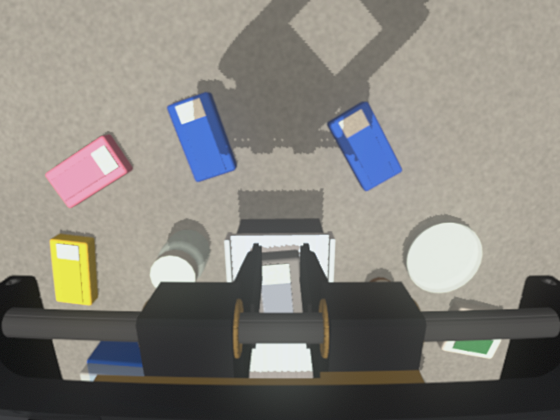

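Emit:
{"op": "send_rows", "data": {"commands": [[0,0,1,0],[0,0,1,0],[0,0,1,0],[0,0,1,0],[0,0,0.64,0],[-0.5,0,0,0],[-0.5,0,0,0],[0,0,0,0]]}}

```text
t: 4.4
eef_pos: [0.4398, -0.1749, 0.1781]
tool_rot: [[-0.961, -0.275, 0.003], [-0.275, 0.961, -0.001], [-0.003, -0.002, -1.0]]
force: [-0.1, 0.8, 1.0]
width: 0.21
grasp_force: 0.0
```

```bash
python3 - <<'E'
from h import *
tool()
im=snap('scene','s2')
p=np.array([*(o-.08*ex),.1]);q=cv2.projectPoints(p[None],cv2.Rodrigues(im['R'])[0],im['t'],im['camera_matrix'],im['dist'])[0][0,0];u,v=q.astype(int);print(u,v)
cv2.imwrite('pics/s2c.png',cv2.resize(im['frame'][v-65:v+65,u-80:u+80,::-1],(800,600*800//600*130//160*600//650),interpolation=cv2.INTER_CUBIC) if 0 else cv2.resize(im['frame'][v-60:v+60,u-80:u+80,::-1],(800,600),interpolation=cv2.INTER_CUBIC))
E
```

```text
t 4.4 tcp [ 0.4398 -0.1749  0.1781] box [-171.    -1.1] x dir box deg -179.94 F [-0.1  0.8  1. ] w 0.21029023093615049 q [-0.49 -0.18  2.14  0.    1.17 -2.34]
264 173
```

View pics/s2c.png

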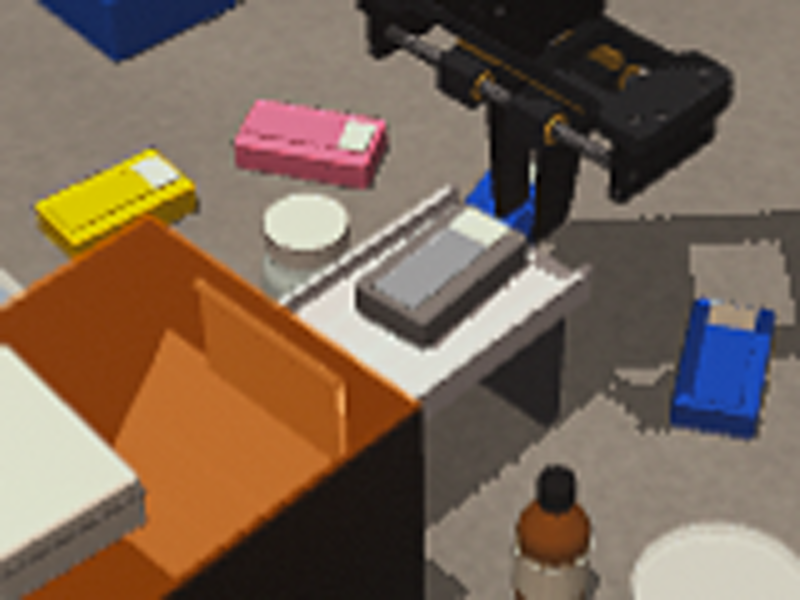

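Through the amber roof I can see the flap hanging shut. The fingertips stand just behind the carrier's rear end at about (530,230), centred on it, so I'll start pushing.

Emit:
{"op": "send_rows", "data": {"commands": [[-0.3,0,0,0],[-0.3,0,0,0],[-0.3,0,0,0],[-0.3,0,0,0],[-0.3,0,0,0],[-0.3,0,0,0],[-0.3,0,0,0],[-0.3,0,0,0],[-0.3,0,0,0],[-0.3,0,0,0],[-0.3,0,0,0],[-0.3,0,0,0],[0,0,0,0]]}}

```text
t: 5.75
eef_pos: [0.525, -0.1503, 0.1763]
tool_rot: [[-0.962, -0.274, 0.001], [-0.274, 0.962, 0.0], [-0.001, -0.0, -1.0]]
force: [-1.3, 0.2, -1.0]
width: 0.211
grasp_force: 0.0
```

```bash
python3 - <<'E'
from h import *
tool()
im=snap('scene','s3');u,v=264,173
cv2.imwrite('pics/s3c.png',cv2.resize(im['frame'][v-60:v+60,u-80:u+80,::-1],(800,600),interpolation=cv2.INTER_CUBIC))
E
```

```text
t 5.75 tcp [ 0.525  -0.1503  0.1763] box [-82.3  -0.8] x dir box deg -180.02 F [-1.3  0.2 -1. ] w 0.21085519854869603 q [-0.38 -0.    1.99  0.    1.16 -2.23]
```

View pics/s3c.png

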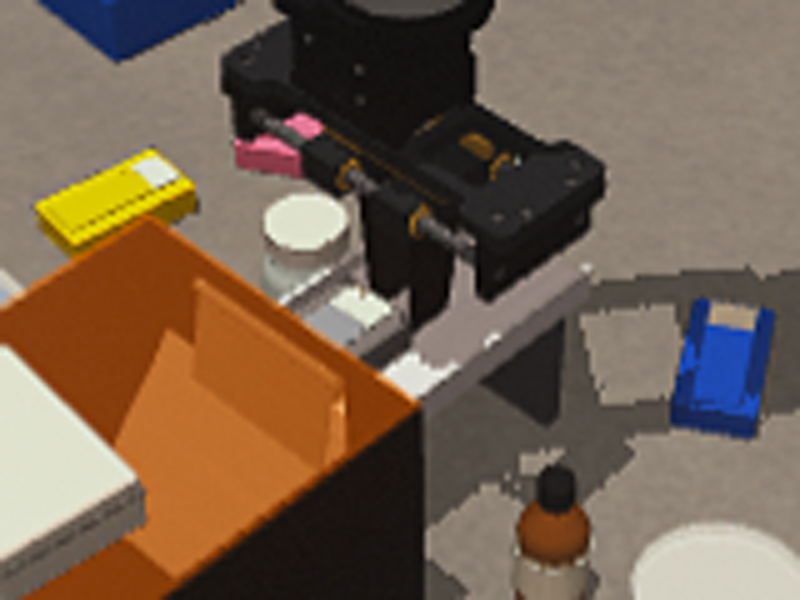

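The carrier is square on the shelf and its nose has begun to swing the flap in, at about (330,420). I'll keep pushing.

Emit:
{"op": "send_rows", "data": {"commands": [[-0.3,0,0,0],[-0.3,0,0,0],[-0.3,0,0,0],[-0.3,0,0,0],[-0.3,0,0,0],[-0.3,0,0,0],[-0.3,0,0,0],[-0.3,0,0,0],[-0.2,0,0,0],[0,0,0,0]]}}

```text
t: 6.8
eef_pos: [0.5872, -0.1326, 0.1762]
tool_rot: [[-0.962, -0.274, 0.0], [-0.274, 0.962, 0.0], [-0.0, -0.0, -1.0]]
force: [-0.4, 0.1, 0.1]
width: 0.209
grasp_force: 0.0
```

```bash
python3 - <<'E'
from h import *
tool()
im=snap('scene','s4');u,v=234,193
cv2.imwrite('pics/s4c.png',cv2.resize(im['frame'][v-60:v+60,u-80:u+80,::-1],(800,600),interpolation=cv2.INTER_CUBIC))
E
```

```text
t 6.8 tcp [ 0.5872 -0.1326  0.1762] box [-17.6  -0.8] x dir box deg -180.02 F [-0.4  0.1  0.1] w 0.20857737067574558 q [-0.31  0.12  1.86  0.    1.16 -2.16]
```

View pics/s4c.png

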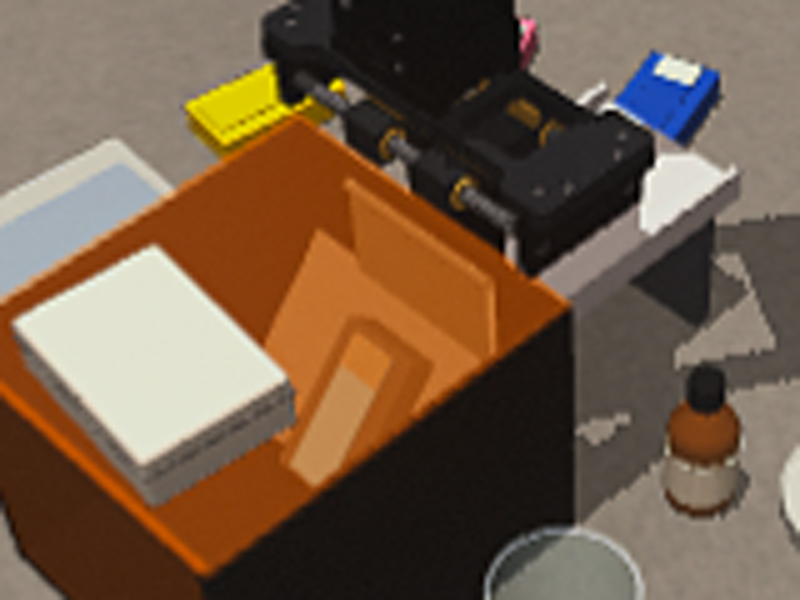

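The carrier has tipped through and slid down inside, at about (360,400), and the flap hangs behind it. Next I'll draw back and rise clear.

Emit:
{"op": "send_rows", "data": {"commands": [[0.4,0,0,0],[0.8,0,0,0],[1,0,0,0],[1,0,0,0],[1,0,0,0],[1,0,0,0],[1,0,0,0],[1,0,0,0],[0.6,0,0,0],[0,0,-1,0],[0,0,-1,0],[0,0,-1,0],[0,0,-0.6,0],[0,0,0,0],[0,0,0,0],[0,0,0,0],[0,0,0,0]]}}

```text
t: 8.55
eef_pos: [0.3984, -0.1858, 0.2646]
tool_rot: [[-0.962, -0.274, -0.002], [-0.274, 0.962, 0.002], [0.002, 0.002, -1.0]]
force: [-0.3, -0.2, -0.9]
width: 0.212
grasp_force: 0.0
```

```bash
python3 - <<'E'
from h import *
tool()
im=snap('scene','s5');u,v=234,193
cv2.imwrite('pics/s5c.png',cv2.resize(im['frame'][v-60:v+60,u-80:u+80,::-1],(800,600),interpolation=cv2.INTER_CUBIC))
E
```

```text
t 8.55 tcp [ 0.3984 -0.1858  0.2646] box [-2.137e+02 -2.000e-01] x dir box deg -180.04 F [-0.3 -0.2 -0.9] w 0.21164504857125052 q [-0.56 -0.35  2.13  0.    1.36 -2.41]
```

View pics/s5c.png

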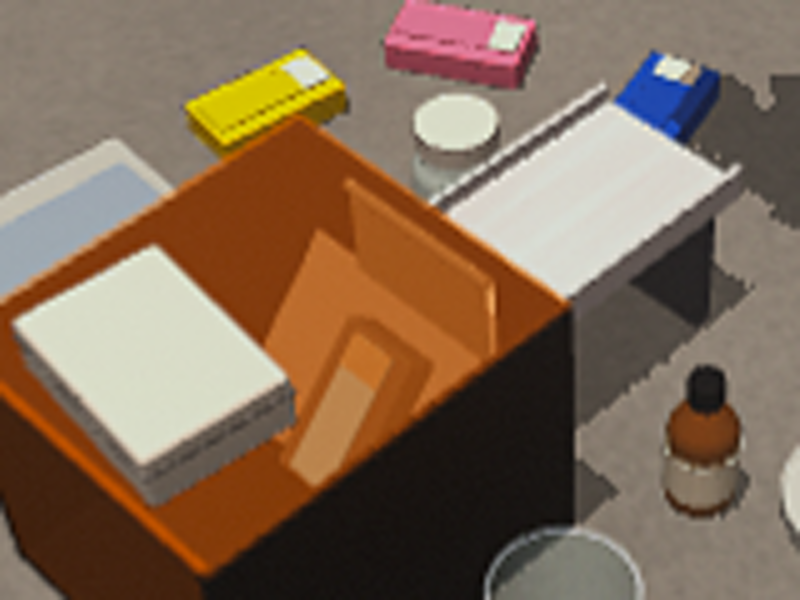

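The carrier lies at rest inside the box at about (360,400), the flap hangs shut, the shelf is empty and the bystanders haven't moved. I'll hand it in.

```bash
python3 -c "
from rig import robot
print(robot.close_job())"
```

```text
the job is handed in; nothing more can be done
None
```

The slide carrier is inside the dark box with the flap hanging shut behind it, the other things on the bench and box look undisturbed in the last picture, and the job is handed in at about 8.6 s of the 32 s allowed.

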